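# Slide a ripening plate out of its slots into the disinfecting hood

### The job

Slide the perforated metal ripening plate up the sloping slotted cradle and over its crest, so that it lies flat on the level blue rails, then push it on under the white hood until you feel it press the hidden spring buffer fully in. Keep it on its rails rather than lifting it away, do not ram the buffer, leave the plate lying there against the pressed buffer, and do not disturb the cheeses standing around.

Things in the scene. Friction and masses are not known exactly. Their poses are not given: they have to be found in the camera images.
- station: Fixed feeding station, 0.41 m long, 141 mm wide. x axis = feeding direction, z up; origin at table level, midway across, below the crest. The plate runs on two blue rails at |y| 42 to 62 mm, first up a 30 degree slope, then along a level bed (x = 0 to 260 mm, surface z = 125 mm). Cheeks at |y| 62 to 70 mm, up to 15 mm above the surface, guide its sides.
- foot (a point): Middle of the slope's low end, at running surface height: x = -139, z = 45 mm on the station. Two stops at |y| 42 to 62 mm, 10 mm long, 12 mm high, carry the plate's lower edge here and leave the middle open. Along the lowest 70 mm of the slope lips cover the plate's side edges (slots 11 mm high, lip tops 15 mm above the running surface).
- crest (a point): Middle of the crest where slope and level bed meet: x = 0, z = 125 mm on the station. Pushed past it by a bit more than half its length, the plate tips level if nothing holds its rear edge down. Between the rails (|y| < 42 mm) an open channel lets fingertips reach below the plate: 30 mm deep along the slope and on the bed up to x = 85 mm, 9 mm farther on.
- hood_mouth (a point): Middle of the hood's open mouth, at running surface height: x = 100, z = 125 mm on the station. Out of sight behind it is a spring buffer; its rubber face stands 70 to 105 mm inside (differs each time, does not show). It gives way 15 mm with 1 to 2.5 N, then meets a firm stop. The rails' friction keeps the plate against the spring when let go.
- hood: White hood fixed on the station; its origin and axes are the station's. It covers the bed from x = 100 to 264 mm; its roof's underside is 24 mm above the running surface, roof top at z = 153 mm, with a 12 mm high grey box on it at x = 155 to 205 mm.
- plate: Loose perforated metal plate 150 x 120 x 8 mm, about 0.65 kg, with dark round spots on its top. Origin at the centre of its underside, x along its 150 mm length (the feeding direction), z out of its top. It starts lying in the slots on the slope with its lower edge at the foot stops, x axis pointing up the slope.
- wheel: White round cheese, diameter 116 mm, 40 mm high; origin at the centre of its underside. Bystander.
- log: Cheese log of 40 mm diameter on a small wooden board 190 x 90 x 12 mm, 52 mm high in all; origin at the centre of the board's underside. Bystander.
- pyramid: Pale truncated pyramid cheese, 90 mm across, 65 mm high; origin at the centre of its underside. Bystander.
There are look-alikes about, which are no part of the job. Of the things like the plate, leave any that is green or turquoise; of the rest the larger one is meant.

How it is judged:
By the outcome, as a careful person would: the job done as asked, in the order asked, and still so for the second after the job is handed in, with the robot touching nothing.
It also fails if it takes over 58 s, if anything falls off the work surface, if the arm or the gripper's body presses on something with over 40 N, if the wrist force passes 120 N, or if a joint passes its speed limit or range.

### The arm

A 7-joint arm with a two-finger parallel gripper is mounted at the origin on the work surface. World frame = base frame: x ahead of the robot, y to its left, z up, the work surface at z = 0. Lengths are in m, angles in degrees, forces in N, time in s.
With the tool pointing down it reaches from about 0.425 to 0.875 m from the base axis. Payload 4.7 kg.
Tool frame: the origin (TCP) lies midway between the tips of the shut fingers; the grasp point (between the pads) lies 19 mm behind it; z points along the fingers, x is the direction in which the jaws open and shut, and the axes are right-handed (so a half turn about z gives the same grasp; the last joint's range is limited). The gripper opens to 87 mm and grips with 3 to 60 N. Pads are 19 mm wide; open, the fingers measure 117 mm over their backs; the gripper's body (75 mm by 190 mm) begins 51 mm behind the grasp point.
Start: joints at [0.808, 18.392, -4.016, 83.108, 1.295, 78.541, -3.26], TCP at [0.65, -0, 0.223] pointing down, gripper open.
Joint ranges: [-163.93, 163.93], [-17.29, 119.83], [-79.2, 71.16], [3.27, 140.29], [-89.18, 269.18], [5.43, 117.66], [-154.24, 154.24]. Speed limits (degrees/s): [147.25, 147.25, 180, 180, 180, 180, 180].

### API

Orientations are given as [roll, pitch, yaw] about the fixed x, y, z axes, in that order (R = Rz(yaw) Ry(pitch) Rx(roll)).
In Python, from cell import telemetry, optics, env gives the robot as it stands.
- The arm moves only by the tool arm_command, never from a script. Its arguments are lists of equal length, an entry for each row: "translation": the shift along the tool's x, y, z in cm, a list of three; "twist": the turn about the tool's z in degrees. In form: {"translation": [[x, y, z], ...], "twist": [twist, ...]}. A call has 1 to 10 rows; each row shifts and turns the pose as measured when the row begins, along the tool's axes as they then stand; what a row does not reach is not made up. A row lasts 1/8 s, in which the tool goes at most 62.5 mm and 10.7 degrees, less where a joint would pass 70% of its speed; a pose out of reach is approached as far as the arm can. A call is refused whole if a number of a shift passes 6.25 or a number of a turn 10.7, either way. A call with a gripper value outside its range is refused whole. "grip" is the opening in per cent of the stroke, from 0 (shut) to 100 (fully open), set as the call begins (left out, the last holds). The fingers move at their own pace and stop on an object; "force" is the grip in N (left out, the last holds). Time passes only in rows, so rows that do not move let the fingers close. It gives the time, the measured TCP pose, the force and the opening at its end, in the units of the state.
- telemetry.get_obs(): the state, without advancing time (a new reading comes with each control period).
- optics.read_camera(name): name is "scene" or "side" or "wrist"; returns a dict with "img" (400x640x3 uint8, blue, green, red), "fx", "fy", "cx", "cy" (pixels), "extrinsics" (4x4, takes a point from camera to world coordinates); the wrist camera has in their place "hand_eye" (4x4, takes a point from camera to tool coordinates, whose origin is the TCP and whose axes are the tool frame's). Camera axes: x right, y up, looking along -z (the intrinsics and any distortion apply to the point x, -y, -z); pixel columns grow to the right and rows downward; lengths in m; the calibration is good to about 2 mm. A picture is of the moment at which its call begins: read the wrist's pose just before it. There is no depth.
- env.sign_off(): hands the job in, once; it reports no verdict.
The state is a dict: "time_s": time; "qpos": joint angles; "joint_velocities": joint speeds; "effort": joint torques, N m; "tool_pos": TCP position; "tool_rot": TCP orientation; "force": force on the tool from outside, world axes, zero at the start; "wrist_torque": the same for the moment, N m; "grip_width": finger opening in m.
Only numpy, scipy, OpenCV 4.12 (cv2) and the standard library are available. Lean on these libraries where they do the work, as an engineer would, in place of code of your own. Each camera call takes 0.05 s, during which the arm holds its last target. There are 200 camera calls.

## Working session

There is one attempt and no reset: what is moved stays moved. The work goes in short steps, Python scripts to look and compute and a tool call to move; the robot and the scene stay as the last step left them, time stands still between calls to the robot, and variables do not carry over. Pictures are saved under pics/ and viewed, about 8 in all and at most 12, crops included, and the job is handed in when it is done.

Besides the shell and the picture viewer there is one more tool, called after "Request:" as name([rows], argument=value, ...), one row to a line, values as JSON. arm_command: Moves the arm, as the interface text tells. Its arguments: {"type":"object","properties":{"translation":{"type":"array","items":{"type":"array","items":{"type":"number"}}},"twist":{"type":"array","items":{"type":"number"}},"grip":{"type":"number"},"force":{"type":"number"}},"required":["translation","twist"]}

```bash
mkdir -p pics; ls
python3 - <<'E'
from cell import telemetry, optics
import cv2
print(telemetry.get_obs())
for n in ("scene","side"):
    c=optics.read_camera(n); cv2.imwrite(f"pics/{n}0.png",c["img"])
    print(n,{k:v for k,v in c.items() if k!="img"})
E
```

```text
pics
{'time_s': 0.0, 'qpos': array([ 0.80779075, 18.43962208, -4.01608933, 83.17428632,  1.29505146,
       78.54128033, -3.25924803]), 'joint_velocities': array([ 0.00649867,  0.02958325, -0.00907129,  0.05011638,  0.05964459,
       -0.08838172, -0.0959103 ]), 'effort': array([-2.58547143e-04, -4.91284704e+01, -4.03903294e-01, -3.12526345e+01,
       -6.40594075e-02,  4.37659642e-02,  1.61017233e-04]), 'tool_pos': array([ 6.49446899e-01, -4.45216575e-05,  2.21460616e-01]), 'tool_rot': array([1.79994376e+02, 1.09940017e-01, 3.23150133e-03]), 'force': array([0.37264882, 0.67969528, 0.21840917]), 'wrist_torque': array([ 0.03210929, -0.01047321, -0.01758032]), 'grip_width': 0.08702851490750166}
scene {'fx': 364.3074229503983, 'fy': 364.3074229503983, 'cx': 319.97789855060245, 'cy': 194.1673395130997, 'extrinsics': array([[-0.36695235, -0.5806217 ,  0.72679049,  1.25979969],
       [ 0.92995512, -0.20964265,  0.30204873,  0.27297616],
       [-0.02300976,  0.78672003,  0.61688098,  0.69106719],
       [ 0.        ,  0.        ,  0.        ,  1.        ]])}
side {'fx': 372.0598601554239, 'fy': 372.0598601554239, 'cx': 321.6755606770047, 'cy': 205.42267828403146, 'extrinsics': array([[ 0.95413469,  0.15775706, -0.25443999,  0.32772944],
       [-0.29894636,  0.54766259, -0.7814709 , -0.76574186],
       [ 0.01606472,  0.8216924 ,  0.56970477,  0.66285657],
       [ 0.        ,  0.        ,  0.        ,  1.        ]])}
```

View pics/scene0.png

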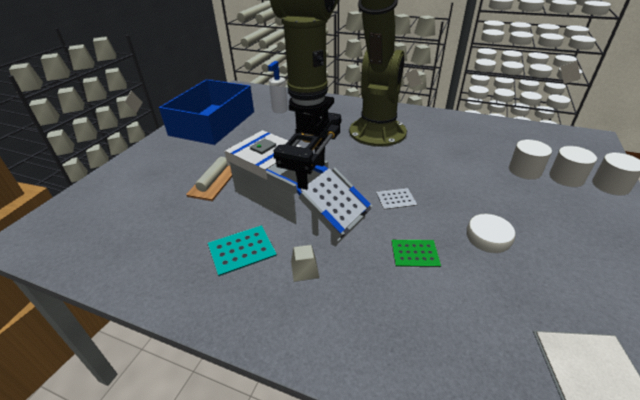

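View pics/side0.png

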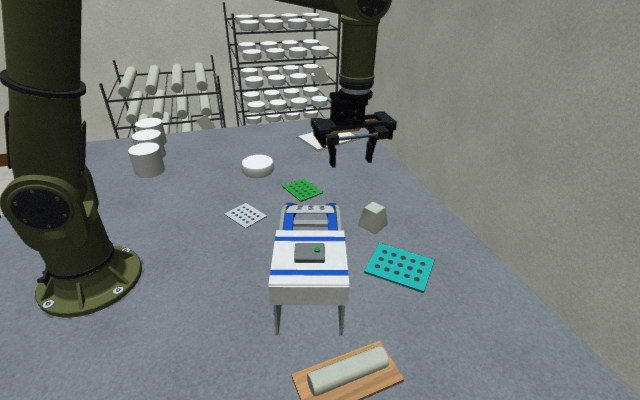

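Run:
```python
import cv2, numpy as np
a=cv2.imread("pics/scene0.png")[120:245,220:380]; b=cv2.imread("pics/side0.png")[195:305,262:358]
cv2.imwrite("pics/ca.png",cv2.resize(a,None,fx=4.8,fy=4.8,interpolation=cv2.INTER_CUBIC))
cv2.imwrite("pics/cb.png",cv2.resize(b,None,fx=5,fy=5,interpolation=cv2.INTER_CUBIC))
```

```text
(no output)
```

View pics/ca.png

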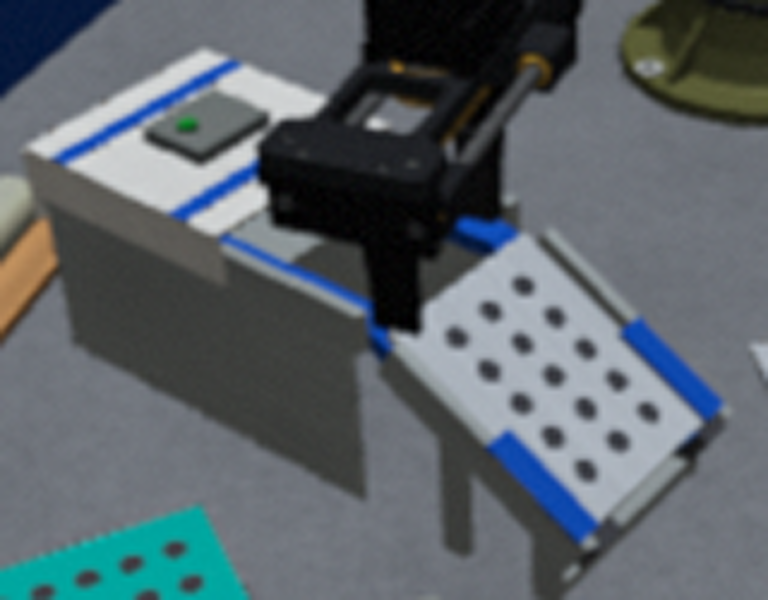

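View pics/cb.png

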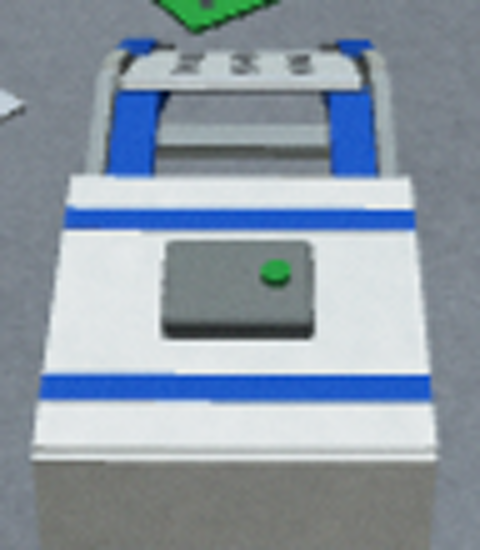

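```bash
cat > h.py <<'E'
import numpy as np, cv2
from scipy.optimize import least_squares
from cell import telemetry, optics
def proj(c,P):
    E=c["extrinsics"]; q=(np.atleast_2d(P)-E[:3,3])@E[:3,:3]
    return np.c_[c["fx"]*q[:,0]/-q[:,2]+c["cx"], -c["fy"]*q[:,1]/-q[:,2]+c["cy"]]
def Tst(p,P):
    P=np.atleast_2d(P)/1000.; c,s=np.cos(p[2]),np.sin(p[2])
    return np.c_[p[0]+c*P[:,0]-s*P[:,1], p[1]+s*P[:,0]+c*P[:,1], P[:,2]]
E
python3 - <<'E'
from h import *
S=optics.read_camera("scene"); D=optics.read_camera("side")
ps=np.array([[264,70.5,153],[264,-70.5,153],[100,70.5,153]]); us=np.array([[24,153],[205,50],[220,237]])/4.8+[220,120]
pd=np.array([[264,-70.5,153],[264,70.5,153],[100,-70.5,153],[100,70.5,153]]); ud=np.array([[33,452],[436,454],[70,176],[412,178]])/5+[262,195]
f=lambda p:np.r_[proj(S,Tst(p,ps))-us,proj(D,Tst(p,pd))-ud].ravel()
r=least_squares(f,[0.6,0,-1.57]); p=r.x
print(p,np.degrees(p[2]),r.fun.reshape(-1,2).round(1)); np.save("p.npy",p)
# plate top corners, check; s = distance of lower edge from foot
def pl(s,y,h=8): return [-139+s*.866-h*.5,y,45+s*.5+h*.866]
for s in (10,160):
  for y in(-60,60): print(s,y,((proj(S,Tst(p,[pl(s,y)]))-[220,120])*4.8).round())
print("foot/crest/start finger",Tst(p,[[-139,0,45],[0,0,125],[-160,0,40]]), Tst(p,[-144,0,40]))
E
```

```text
[ 0.53257904 -0.05215453 -1.86514339] -106.86484424291224 [[-0.2 -2.8]
 [-2.6 -0.3]
 [-0.6 -1.3]
 [ 1.8 -0.5]
 [-2.  -0.6]
 [ 2.1 -1. ]
 [-2.1 -0.9]]
10 -60 [[695. 406.]]
10 60 [[570. 524.]]
160 -60 [[511. 219.]]
160 60 [[374. 320.]]
foot/crest/start finger [[ 0.57290504  0.08086733  0.045     ]
 [ 0.53257904 -0.05215453  0.125     ]
 [ 0.57899745  0.10096415  0.04      ]] [[0.57435561 0.08565228 0.04      ]]
```

Run:
```python
from h import *
S=optics.read_camera("scene"); D=optics.read_camera("side")
us=np.array([[24,153],[205,50],[220,237],[554,376],[393,338],[520,237]])/4.8+[220,120]
ud=np.array([[33,452],[436,454],[70,176],[412,178]])/5+[262,195]
def pl(s,y,h=8): return [-139+s*.866-h*.5,y,45+s*.5+h*.866]
def f(p):
    w=p[3]*1000; 
    ps=np.array([[264,w,153],[264,-w,153],[100,w,153],pl(85,0),pl(160,60),pl(160,-60)]); pd=np.array([[264,-w,153],[264,w,153],[100,-w,153],[100,w,153]])
    return np.r_[proj(S,Tst(p,ps))-us,proj(D,Tst(p,pd))-ud].ravel()
r=least_squares(f,[0.53,-.05,-1.86,.07],loss="soft_l1",x_scale=[.01,.01,.05,.01]); p=r.x
print(p,np.degrees(p[2]),f(p).reshape(-1,2).round(1)); np.save("p.npy",p[:3])
print("foot/crest/start finger",Tst(p,[[-139,0,45],[0,0,125],[-165,0,40],[-144,0,40]]))
```

```text
[ 0.53338365 -0.04691036 -1.86092647  0.07493265] -106.62323258476083 [[-0.2 -1.5]
 [-0.5 -0.4]
 [-0.3  0.1]
 [-1.2 -1.9]
 [-2.1 -3.1]
 [-0.2 -3.2]
 [-0.2 -2.5]
 [ 0.3 -2.8]
 [ 0.2 -2.4]
 [-0.4 -2.5]]
foot/crest/start finger [[ 0.57314835  0.08628037  0.045     ]
 [ 0.53338365 -0.04691036  0.125     ]
 [ 0.58058635  0.11119374  0.04      ]
 [ 0.57457873  0.0910714   0.04      ]]
```

Request:
arm_command([
  [0,0,0],
  [0,0,0],
  [-3.3,-3.5,0],
  [-3.3,-3.5,0],
  [-3.2,-3,0],
  [0,0,0],
], twist=[8.3,8.3,0,0,0,0], grip=35)

```text
time_s: 1.05
tool_pos: [0.5838, 0.1273, 0.2212]
tool_rot: [180.0, 0.1, -17.3]
force: [0.9, -0.5, -0.1]
grip_width: 0.0359
```

```bash
cat >> h.py <<'E'
from scipy.spatial.transform import Rotation
def st():
    o=telemetry.get_obs(); p=np.load("p.npy"); d=o["tool_pos"]-[p[0],p[1],0]; c,s=np.cos(p[2]),np.sin(p[2])
    R=Rotation.from_euler("xyz",o["tool_rot"],degrees=True).as_matrix()
    f=o["force"]
    return o,R,np.round([1e3*(c*d[0]+s*d[1]),1e3*(-s*d[0]+c*d[1]),1e3*d[2],c*f[0]+s*f[1],-s*f[0]+c*f[1],f[2]],1)
def wproj(P):
    o,R,_=st(); w=optics.read_camera("wrist"); E=np.eye(4); E[:3,:3]=R; E[:3,3]=o["tool_pos"]
    w["extrinsics"]=E@w["hand_eye"]; return w,proj(w,P)
E
python3 - <<'E'
from h import *
o,R,s=st(); print(s,o["tool_rot"],o["time_s"],o["grip_width"])
p=np.load("p.npy")
def pl(s,y,h=8): return [-139+s*.866-h*.5,y,45+s*.5+h*.866]
w,u=wproj(Tst(p,[pl(10,-40),pl(10,40),pl(85,0),[-139,62,45],[-139,-62,45]]));print(u.round()); print(w["hand_eye"].round(3))
im=w["img"].copy()
for q in u: cv2.drawMarker(im,tuple(int(v) for v in q.clip(-999,999)),(0,0,255),cv2.MARKER_CROSS,12,1)
cv2.imwrite("pics/w1.png",im)
E
```

```text
[-1.813e+02 -1.500e+00  2.212e+02  2.000e-01  1.000e+00 -1.000e-01] [ 1.79971099e+02  7.40618754e-02 -1.72806102e+01] 1.05 0.035896286921661476
[[281. 221.]
 [351. 220.]
 [317. 289.]
 [369. 212.]
 [263. 213.]]
[[ 1.     0.001 -0.001 -0.   ]
 [ 0.    -0.953 -0.302 -0.084]
 [-0.001  0.302 -0.953 -0.163]
 [ 0.     0.     0.     1.   ]]
```

View pics/w1.png

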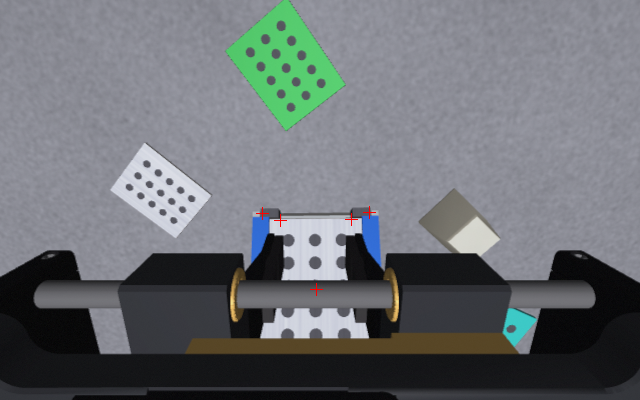

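Request:
arm_command([
  [0,0,4.5],
  [0,0,4.5],
  [0,0,4.5],
  [0,0,3],
  [0,0,1.4],
  [0,2,0],
  [0,0.8,0],
  [0,0,0],
], twist=[0,0,0,0,0,0,0,0])

```text
time_s: 2.1
tool_pos: [0.5846, 0.0884, 0.042]
tool_rot: [-179.8, -0.7, -18.1]
force: [-0.6, 2.6, -1.3]
grip_width: 0.0303
```

```bash
python3 -c "
from h import *
print(st()[2])"
```

```text
[-144.3   10.4   42.    -2.4   -1.3   -1.3]
```

Request:
arm_command([
  [0,-1,0],
  [-0.9,0,0],
  [0,0,0],
], twist=[0,-1.5,0])

```text
time_s: 2.48
tool_pos: [0.5802, 0.0995, 0.0445]
tool_rot: [-179.9, -0.9, -16.6]
force: [0.5, 0.0, -0.3]
grip_width: 0.0303
```

```bash
python3 -c "
from h import *
o,R,s=st();print(s,o['tool_rot'])
p=np.load('p.npy')
w,u=wproj(Tst(p,[[-139,62,45],[-139,-62,45]]));print(u)
cv2.imwrite('pics/w2.png',w['img'])"
```

```text
[-153.7    3.    44.5   -0.2    0.5   -0.3] [-179.88031886   -0.93586143  -16.6005858 ]
[[413.31633097 272.25762993]
 [204.12692877 274.17534327]]
```

View pics/w2.png

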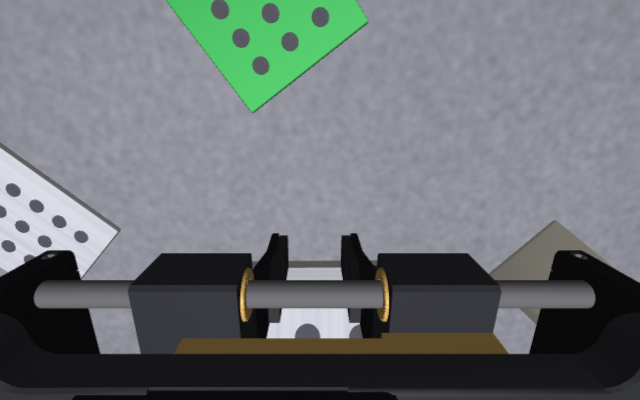

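Request:
arm_command([
  [-0.2,0.6,0.2],
  [0,0.87,-0.5],
  [0,0.87,-0.5],
  [0,0.87,-0.5],
], twist=[0,0,0,0])

```text
time_s: 3.02
tool_pos: [0.5683, 0.0716, 0.057]
tool_rot: [-179.6, -0.9, -16.5]
force: [1.0, 4.2, -3.6]
grip_width: 0.0306
```

```bash
python3 -c "
from h import *
o,R,s=st();print(s,o['tool_rot'],o['time_s'])"
```

```text
[-123.6   -0.5   57.    -4.4   -0.2   -3.6] [-179.59736967   -0.87354465  -16.49891772] 3.025
```

Request:
arm_command([
  [0,1.0,-0.5],
  [0,1.0,-0.5],
  [0,1.0,-0.5],
  [0,1.0,-0.5],
  [0,0.5,-0.3],
  [0,0,0],
], twist=[0,0,0,0,0,0])

```text
time_s: 3.78
tool_pos: [0.5555, 0.0303, 0.083]
tool_rot: [-179.1, -1.0, -16.5]
force: [0.8, 4.1, -2.9]
grip_width: 0.0306
```

```bash
python3 -c "
from h import *
o,R,s=st();print(s,o['tool_rot'],o['time_s'])
c=optics.read_camera('scene')['img'][120:245,220:380]
cv2.imwrite('pics/s3.png',cv2.resize(c,None,fx=4.5,fy=4.5,interpolation=cv2.INTER_CUBIC))"
```

```text
[-80.3  -0.9  83.   -4.2  -0.4  -2.9] [-179.07990053   -1.01546959  -16.47172991] 3.775
```

View pics/s3.png

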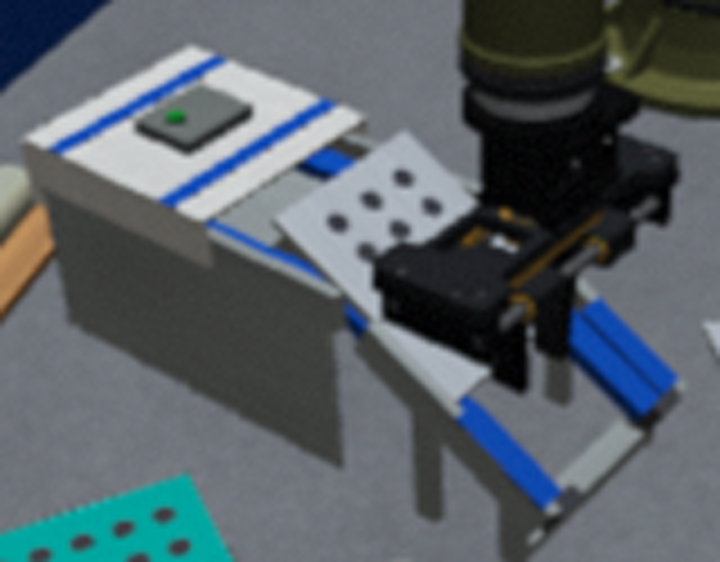

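Plate stands on the slope with about half beyond the crest, straight in its guides. A bit further, then back off so it tips.

Request:
arm_command([
  [0,1.0,-0.5],
  [0,0.8,-0.4],
  [0,0.3,-0.1],
  [0,-2.5,0],
  [0,-0.5,0],
  [0,0,0],
  [0,0,0],
], twist=[0,0,0,0,0,0,0])

```text
time_s: 4.7
tool_pos: [0.5579, 0.0367, 0.0941]
tool_rot: [-179.2, -1.1, -16.5]
force: [-0.3, 0.7, -0.1]
grip_width: 0.0303
```

```bash
python3 -c "
from h import *
o,R,s=st();print(s,o['tool_rot'],o['time_s'])
c=optics.read_camera('scene')['img'][120:245,220:380]
cv2.imwrite('pics/s4.png',cv2.resize(c,None,fx=4.5,fy=4.5,interpolation=cv2.INTER_CUBIC))"
```

```text
[-87.1  -0.4  94.1  -0.6  -0.5  -0.1] [-179.18102932   -1.05578379  -16.49252221] 4.7
```

View pics/s4.png

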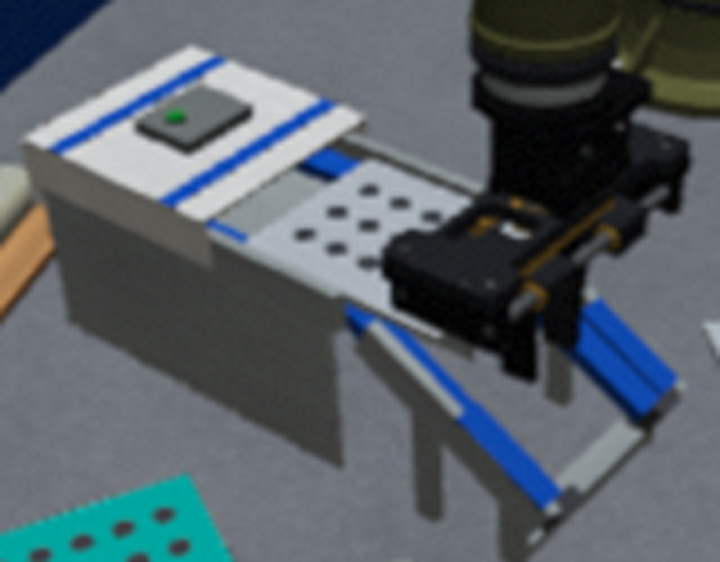

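Plate tipped level. Raise fingertips to z ≈ 0.112 and push on.

Request:
arm_command([
  [0,0,-1.2],
  [0,0,-0.6],
  [0,1.0,0],
  [0,1.0,0],
  [0,1.0,0],
  [0,1.0,0],
  [0,1.0,0],
  [0,0,0],
], twist=[0,0,0,0,0,0,0,0])

```text
time_s: 5.75
tool_pos: [0.5432, -0.0134, 0.1137]
tool_rot: [-178.9, -1.2, -16.5]
force: [0.2, 1.4, 0.8]
grip_width: 0.0303
```

```bash
python3 -c "
from h import *
o,R,s=st();print(s,o['tool_rot'],o['time_s'])"
```

```text
[-3.490e+01 -1.000e-01  1.137e+02 -1.400e+00 -2.000e-01  8.000e-01] [-178.94853944   -1.18043386  -16.54242164] 5.75
```

Request:
arm_command([
  [0,0.7,0],
  [0,0.7,0],
  [0,0.7,0],
  [0,0.7,0],
  [0,0.6,0],
  [0,0.6,0],
  [0,0,0],
], twist=[0,0,0,0,0,0,0])

```text
time_s: 6.62
tool_pos: [0.5326, -0.0497, 0.1137]
tool_rot: [-178.7, -1.2, -16.3]
force: [0.8, 1.7, 0.7]
grip_width: 0.0305
```

```bash
python3 -c "
from h import *
o,R,s=st();print(s,o['tool_rot'],o['time_s'])"
```

```text
[  2.9   0.  113.7  -1.8   0.3   0.7] [-178.66789753   -1.23554828  -16.33267556] 6.625
```

Request:
arm_command([
  [0,0.3,0],
  [0,0.3,0],
  [0,0.3,0],
  [0,0,0],
], twist=[0,0,0,0])

```text
time_s: 7.12
tool_pos: [0.5304, -0.0567, 0.1137]
tool_rot: [-178.5, -1.2, -16.2]
force: [1.0, 2.8, 1.1]
grip_width: 0.0302
```

Request:
arm_command([
  [0,0.3,0],
  [0,0.3,0],
  [0,0.3,0],
  [0,0,0],
], twist=[0,0,0,0])

```text
time_s: 7.62
tool_pos: [0.5283, -0.0636, 0.1137]
tool_rot: [-178.4, -1.2, -16.1]
force: [0.6, 2.7, 1.7]
grip_width: 0.0307
```

```bash
python3 -c "
from h import *
o,R,s=st();print(s,o['tool_rot'],o['time_s'])"
```

```text
[ 1.740e+01 -1.000e-01  1.137e+02 -2.800e+00 -2.000e-01  1.700e+00] [-178.41762674   -1.24304174  -16.12273929] 7.625
```

Request:
arm_command([
  [0,0.25,0],
  [0,0.25,0],
  [0,0,0],
], twist=[0,0,0])

```text
time_s: 8.0
tool_pos: [0.5271, -0.0673, 0.1137]
tool_rot: [-178.3, -1.2, -16.1]
force: [1.2, 2.2, 1.6]
grip_width: 0.0305
```

Request:
arm_command([
  [0,0.25,0],
  [0,0.25,0],
  [0,0,0],
], twist=[0,0,0])

```text
time_s: 8.38
tool_pos: [0.526, -0.071, 0.1137]
tool_rot: [-178.3, -1.2, -16.0]
force: [1.1, 3.3, 0.9]
grip_width: 0.0304
```

Request:
arm_command([
  [0,0.25,0],
  [0,0.25,0],
  [0,0,0],
], twist=[0,0,0])

```text
time_s: 8.75
tool_pos: [0.5249, -0.0747, 0.1137]
tool_rot: [-178.2, -1.3, -15.9]
force: [2.0, 2.7, 1.7]
grip_width: 0.0303
```

Request:
arm_command([
  [0,0.25,0],
  [0,0.25,0],
  [0,0,0],
], twist=[0,0,0])

```text
time_s: 9.12
tool_pos: [0.5241, -0.0777, 0.1138]
tool_rot: [-178.0, -1.3, -15.9]
force: [0.6, 2.3, 1.5]
grip_width: 0.0307
```

Request:
arm_command([
  [0,0.25,0],
  [0,0.25,0],
  [0,0,0],
], twist=[0,0,0])

```text
time_s: 9.5
tool_pos: [0.5233, -0.0802, 0.1138]
tool_rot: [-177.9, -1.3, -15.8]
force: [1.4, 3.2, 2.6]
grip_width: 0.0305
```

Request:
arm_command([
  [0,0.25,0],
  [0,0.25,0],
  [0,0,0],
], twist=[0,0,0])

```text
time_s: 9.88
tool_pos: [0.5226, -0.0823, 0.1139]
tool_rot: [-177.7, -1.3, -15.7]
force: [0.8, 3.5, 1.6]
grip_width: 0.0305
```

Request:
arm_command([
  [0,0.25,0],
  [0,0.25,0],
  [0,0,0],
], twist=[0,0,0])

```text
time_s: 10.25
tool_pos: [0.5218, -0.0843, 0.1139]
tool_rot: [-177.4, -1.3, -15.7]
force: [0.5, 3.2, 1.4]
grip_width: 0.0304
```

```bash
python3 -c "
from h import *
o,R,s=st();print(s,o['tool_rot'],o['time_s'])"
```

```text
[ 39.1  -0.4 113.9  -3.2  -0.5   1.4] [-177.42237211   -1.26887245  -15.66089442] 10.25
```

Request:
arm_command([
  [0,0.35,0],
  [0,0.35,0],
  [0,0,0],
], twist=[0,0,0])

```text
time_s: 10.62
tool_pos: [0.5207, -0.0878, 0.1139]
tool_rot: [-177.2, -1.3, -15.6]
force: [1.0, 3.5, 1.3]
grip_width: 0.0306
```

Request:
arm_command([
  [0,0.35,0],
  [0,0.35,0],
  [0,0,0],
], twist=[0,0,0])

```text
time_s: 11.0
tool_pos: [0.5201, -0.0898, 0.114]
tool_rot: [-176.8, -1.3, -15.5]
force: [1.8, 1.6, 1.9]
grip_width: 0.0303
```

```bash
python3 -c "
from h import *
o,R,s=st();print(s,o['tool_rot'],o['time_s'])"
```

```text
[ 44.9  -0.5 114.   -2.    1.3   1.9] [-176.75330379   -1.27513736  -15.46590953] 11.0
```

Request:
arm_command([
  [0,0.4,0],
  [0,0.4,0],
], twist=[0,0])

```text
time_s: 11.25
tool_pos: [0.5199, -0.09, 0.1141]
tool_rot: [-176.1, -1.3, -15.3]
force: [4.0, 13.0, 2.2]
grip_width: 0.0302
```

Request:
arm_command([
  [0,0.4,0],
  [0,0.4,0],
], twist=[0,0])

```text
time_s: 11.5
tool_pos: [0.52, -0.0898, 0.1143]
tool_rot: [-175.5, -1.3, -15.1]
force: [3.2, 12.0, 1.6]
grip_width: 0.0305
```

```bash
python3 -c "
from h import *
o,R,s=st();print(s,o['tool_rot'],o['time_s'])
c=optics.read_camera('scene')['img'][120:245,220:380]
cv2.imwrite('pics/s5.png',cv2.resize(c,None,fx=4.5,fy=4.5,interpolation=cv2.INTER_CUBIC))"
```

```text
[ 44.9  -0.6 114.3 -12.4  -0.4   1.6] [-175.52884119   -1.325243    -15.1187659 ] 11.5
```

View pics/s5.png

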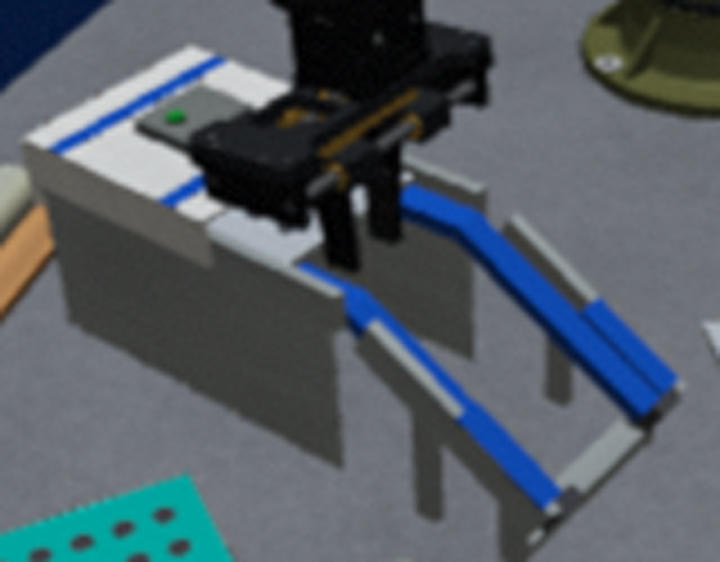

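Firm stop felt at 12 N with no further motion, 15 mm after the resistance began. Backing off.

Request:
arm_command([
  [0,0,0],
  [0,-0.3,0],
  [0,-0.5,0],
  [0,-1,0],
  [0,-1.5,0],
  [0,-1.5,0],
  [0,0,-3],
  [0,0,-4],
  [0,-4,-3],
  [0,-2,0],
], twist=[0,0,0,0,0,0,0,0,0,0])

```text
time_s: 12.8
tool_pos: [0.5429, 0.0107, 0.2232]
tool_rot: [-175.9, -1.0, -15.2]
force: [-0.5, 0.6, 0.1]
grip_width: 0.0307
```

```bash
python3 -c "
from h import *
o,R,s=st();print(s,o['tool_rot'],o['time_s'])
p=np.load('p.npy')
S=optics.read_camera('scene');print(((proj(S,Tst(p,[[54.5,60,133],[54.5,-60,133]]))-[220,120])*4.5).round())
c=S['img'][120:245,220:380]
a=cv2.resize(c,None,fx=4.5,fy=4.5,interpolation=cv2.INTER_CUBIC)
cv2.imwrite('pics/s6.png',a)"
```

```text
[-5.800e+01 -7.400e+00  2.232e+02 -4.000e-01 -6.000e-01  1.000e-01] [-175.85309841   -1.04809822  -15.21977686] 12.8
[[282. 265.]
 [412. 176.]]
```

View pics/s6.png

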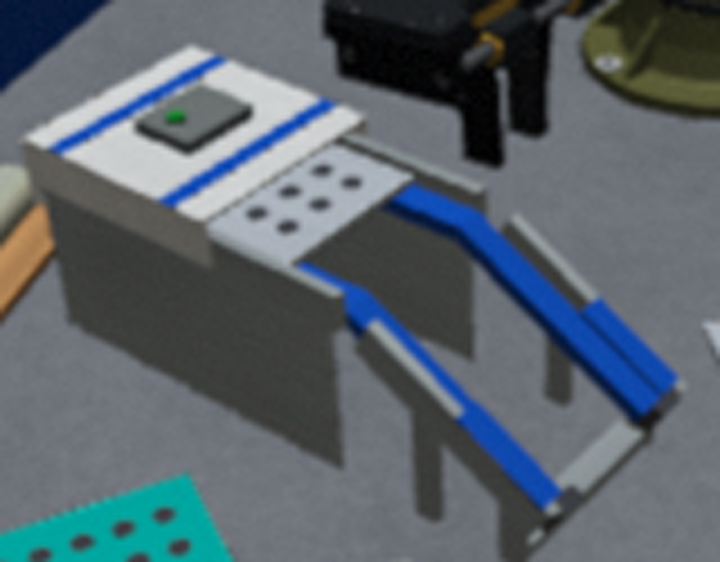

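```bash
python3 -c "
import cv2,numpy as np
a,b=[cv2.imread(f'pics/{n}.png').astype(int) for n in('s5','s6')]
print('diff at near rear corner',np.abs(a-b)[235:285,260:310].mean())
from cell import env; print(env.sign_off())"
```

```text
diff at near rear corner 1.2188
the job is handed in; nothing more can be done
None
```

I pushed the plate up the slope by its lower edge, let it tip level over the crest, then pushed it under the hood onto the buffer. It took about 13 s, and the job is handed in.

- **Buffer:** resistance began to rise about 15 mm before the end. Then the plate stopped dead at about 12 N and moved no further on two more pushes. By my estimate its front edge is about 104 mm inside the hood, so the buffer's face had stood about 89 mm in, within the 70 to 105 mm given.
- **After letting go:** the gripper is clear, at z = 0.22 m, and the force reads about zero. Pictures taken before and after letting go show no visible shift at the plate's rear corner, so it did not spring back.
- **Cheeses:** the fingers stayed within the station's channel while low. I did not re-measure the cheeses afterwards.
- **Disagreements:**
    - The first camera fit had errors of about 2 to 3 pixels, and the hood looked wider than I had assumed. The wrist camera then confirmed the position before I touched the plate.
    - The tool tilted by up to 4.5° while pressing, and I saw no effect on the plate.

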